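Set the steeping timer of the tea carafe

ROBOT

A 6-joint arm with a two-finger parallel gripper is mounted at the origin on a cart in front of the work surface, level with it; the furniture and walls round the work are solid. World frame = base frame: x ahead of the robot, y to its left, z up, the work surface at z = 0. Lengths are in m, angles in rad, forces in N, time in s.
With the tool pointing down it reaches from about 0.225 to 0.725 m from the base axis. Payload 3.1 kg.
Tool frame: the origin (TCP) lies between the finger pads; the fingertips stand 11 mm ahead of it and the grasp point (between the pads) lies 8 mm behind it; z points along the fingers, y is the line along which they close (so a half turn about z gives the same grasp; the last joint's range is limited). The gripper opens to 85 mm and grips with 20 to 120 N. Pads are 22 mm wide; open, the fingers measure 114 mm over their backs; the gripper's body (76 mm by 85 mm) begins 54 mm behind the grasp point. The pads swing forward as they close: fully open they stand 13 mm farther back than shut.
Start: joints at [0.975, 0.048, 0.099, 1.622, 0, 1.443], TCP at [0.237, 0.469, 0.242] pointing down, gripper open.
Joint ranges: [-2.91, 2.91], [-0.99, 1.94], [-1.21, 1.42], [-2.12, 2.29], [-1.49, 1.47], [-3.14, 3.14]. Speed limits (rad/s): [2.79, 2.79, 3.14, 3.14, 3.14, 3.14].

INTERFACE

Orientations are given as a unit quaternion [w, x, y, z].
In Python, from rig import arm gives the robot as it stands.
- The arm moves only by the tool apply_moves, never from a script. Its argument "targets" is a list of rows, each a list of 3 entries, a list of its own where there are three numbers: the turn, a rotation vector about the tool's x, y, z in rad, then the shift along the tool's x, y, z in m, then the opening, from -1 (shut) to 1 (fully open). A call has 1 to 8 rows; each row is the pose to reach, as a shift and turn from the pose commanded when the call began, along the tool's axes at that moment; what a row does not reach only later rows make up. A row lasts 1/12 s, in which the tool goes at most 41.7 mm and 7.16 degrees, less where a joint would pass 70% of its speed; a pose out of reach is approached as far as the arm can. A call with a gripper value outside its range is refused whole. The fingers move at their own pace and stop on an object; "squeeze" is the grip in N (left out, the last holds). Time passes only in rows, so rows that repeat a pose let the fingers close. It gives the time, the measured TCP pose, the force, the opening and the grip force at its end, in the units of the state.
- arm.read_state(): the state, without advancing time (a new reading comes with each control period).
- arm.read_camera(name): name is "side" or "top" or "wrist"; returns a dict with "pixels" (400x640x3 uint8, red, green, blue), "fx", "fy", "cx", "cy" (pixels), "eye" and "orientation" of the camera in the world. Camera axes: x right, y up, looking along -z (the intrinsics and any distortion apply to the point x, -y, -z); pixel columns grow to the right and rows downward; lengths in m; the calibration is good to about 2 mm. A picture is of the moment at which its call begins. There is no depth.
- arm.close_job(): hands the job in; it is judged then, once.
Trained networks look in the newest picture that a camera, given by its name, has taken for a name from the list of things; names that differ only in an ending like _2 or _b are one class to them, and where a whole thing is asked for, a point or a joint stands for the part that bears it (a point fixed in the world has none). Each returns a list of dicts, best first, with "conf" (0 to 1); they miss things now and then, are a little off and sometimes report something else, mostly with a low value. They report only what shows in the picture. A call takes as long as a camera call.
- arm.spot_in(camera, label): "extent" ([left, top, right, bottom] in pixels, round what is visible of it).
- arm.trace(camera, label): "pixels" (400x640 bool, what is visible of it) and "extent" ([left, top, right, bottom] in pixels, round what is visible of it).
The state is a dict: "t": time; "joints": joint angles; "dq": joint speeds; "joint_efforts": joint torques, N m; "tool_pos": TCP position; "tcp_rot": TCP orientation; "force": force on the tool from outside, world axes, zero at the start; "wrist_torque": the same for the moment, N m; "gripper_width": finger opening in m; "grasp_force": force on a finger pad.
Only numpy, scipy, OpenCV 4.12 (cv2) and the standard library are available. Lean on these libraries where they do the work, as an engineer would, in place of code of your own. Each camera call takes 0.05 s, during which the arm holds its last target. There are 200 camera calls.

TASK

Two white brewing bases stand on the worktop, each with a black timer dial in front; both dials are at their zero stop. Turn the dial of the base that carries the glass carafe three clicks clockwise (seen from above) and let go of it. Leave the other dial, in front of the grey mug, at zero, and leave the carafe standing where it is.

Things in the scene. Friction and masses are not known exactly. Their poses are not given: they have to be found in the camera images.
- carafe_dial_grip (a point): Grip point of the black timer dial of the base under the carafe: on its upright axis, 63 mm above the worktop, mid-bar. The dial is a round skirt (48 mm across, top 37 mm up) with an upright bar on it, 44 mm long, 14 mm thick, top 75 mm up, a white pointer line at one end. x runs along the bar to the pointer end, y across its thickness, z up; it turns with the dial.
- carafe_dial (a joint): Angle (rad) of that dial: starts at 0, its zero stop, pointer at the red tick; grows clockwise seen from above. A notch every 0.436 rad (25 degrees) with a tick each, five clicks to the end stop. A click takes up to 0.07 N m; let go, the dial settles into the nearest notch and stays. It may be turned three clicks in one grasp.
- mug_dial (a joint): The same angle of the equal dial in front of the grey mug (90 mm tall); starts at 0. Both bases are white slabs fixed to the worktop, 310 x 160 mm, deck 25 mm high: dial at the end near the robot, behind it a round cork coaster with the vessel, centre 175 mm from the dial's axis. Either base may be the left one.
- carafe_mid (a point): Middle of the round glass carafe (black lid, one black handle; 129 mm across, 173 mm with the handle, 140 mm tall), 70 mm above its underside; z up. It stands loose on the cork coaster behind its dial, its underside 28.5 mm above the worktop.

How it is judged:
At the end, for the whole second after the job is handed in: The dial of the carafe's base rests in its third notch (1.309 rad, within 10 degrees), released; the mug's dial is at zero (within 10 degrees); the carafe stands upright within 30 mm of where it stood (value of joint carafe_dial between 1.134 and 1.484 rad and velocity of joint carafe_dial between -0.1 and 0.1 rad/s and value of joint mug_dial below 0.17 rad and distance of carafe_mid from where it was at the start of the episode below 0.03 m and angle between carafe_mid's own z axis and vertical below 0.17 rad); the robot touches nothing.
It fails at once if the mug's dial is turned by a click (value of joint mug_dial above 0.3 rad).
It fails at once if the carafe is knocked over (angle between carafe_mid's own z axis and vertical above 0.5 rad).
It also fails if it takes over 32 s, if anything falls off the work surface, if the arm or the gripper's body presses on something with over 40 N, if the wrist force passes 120 N, or if a joint passes its speed limit or range.

## Working session

There is one attempt and no reset: what is moved stays moved. The work goes in short steps, Python scripts to look and compute and a tool call to move; the robot and the scene stay as the last step left them, time stands still between calls to the robot, and variables do not carry over. Pictures are saved under pics/ and viewed, at most 10 in all, crops included, and the job is handed in when it is done.

Besides the shell and the picture viewer there is one more tool, called after ">>>" by a JSON object that holds its "op" and its "data", one argument or row to a line. apply_moves: Moves the arm, as the interface text tells. Its arguments: {"type":"object","properties":{"targets":{"type":"array","items":{"type":"array"}},"squeeze":{"type":"number"}},"required":["targets"]}

```bash
mkdir -p pics
cat > h.py <<'E'
import numpy as np,cv2
from scipy.spatial.transform import Rotation as R
from rig import arm
def rot(q): return R.from_quat([q[1],q[2],q[3],q[0]])
def ray(c,u,v,z):
    d=rot(c["orientation"]).apply([(u-c["cx"])/c["fx"],-(v-c["cy"])/c["fy"],-1]); e=np.array(c["eye"])
    return e+d*(z-e[2])/d[2]
def save(c,n): cv2.imwrite("pics/"+n,c["pixels"][:,:,::-1])
E
python3 - <<'E'
from h import *
s=arm.read_state(); print(s["t"],s["tool_pos"],s["tcp_rot"],s["gripper_width"])
for n in("top","side"):
    c=arm.read_camera(n); save(c,n+"1.png"); print(n,{k:c[k] for k in c if k!="pixels"})
    for l,z in(("carafe_dial_grip",.06),("mug_dial",.06),("carafe_mid",.1)):
        for d in arm.spot_in(n,l)[:3]:
            e=d["extent"]; print(l,round(d["conf"],2),np.round(e),ray(c,(e[0]+e[2])/2,(e[1]+e[3])/2,z).round(3))
E
```

```text
0.0 [0.23642512 0.46810209 0.24112041] [-4.05264856e-04  2.31785320e-01  9.72766265e-01 -1.09331171e-03] 0.08553610106383681
top {'fx': 503.29122964394503, 'fy': 503.29122964394503, 'cx': 318.7909728018546, 'cy': 201.6959589197978, 'eye': array([ 0.3841355 , -0.06303138,  1.15336281]), 'orientation': array([ 0.70993931,  0.0615352 , -0.05387016, -0.6994981 ])}
carafe_dial_grip 0.66 [239. 243. 259. 265.] [0.447 0.1   0.06 ]
mug_dial 0.86 [409. 242. 435. 263.] [ 0.456 -0.274  0.06 ]
carafe_mid 0.95 [244. 123. 306. 207.] [0.636 0.046 0.1  ]
side {'fx': 362.6979577767505, 'fy': 362.6979577767505, 'cx': 319.09606556310706, 'cy': 201.46341674906418, 'eye': array([ 0.41503339, -0.79007439,  0.5480363 ]), 'orientation': array([ 0.87069621,  0.47953889, -0.04626263, -0.09894608])}
carafe_dial_grip 0.53 [256. 174. 274. 196.] [0.45  0.078 0.06 ]
carafe_dial_grip 0.23 [300. 142. 364. 202.] [0.647 0.11  0.06 ]
mug_dial 0.92 [277. 262. 298. 295.] [ 0.459 -0.289  0.06 ]
carafe_mid 0.82 [302. 139. 365. 201.] [0.633 0.044 0.1  ]
```

Run:
```python
import cv2
a=cv2.imread("pics/top1.png"); b=cv2.imread("pics/side1.png")
cv2.imwrite("pics/top_c.png",cv2.resize(a[100:300,200:467],None,fx=3,fy=3,interpolation=cv2.INTER_CUBIC)[:600,:800])
cv2.imwrite("pics/side_c.png",cv2.resize(b[110:310,200:400],None,fx=3,fy=3,interpolation=cv2.INTER_CUBIC))
```

```text
(no output)
```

View pics/top_c.png

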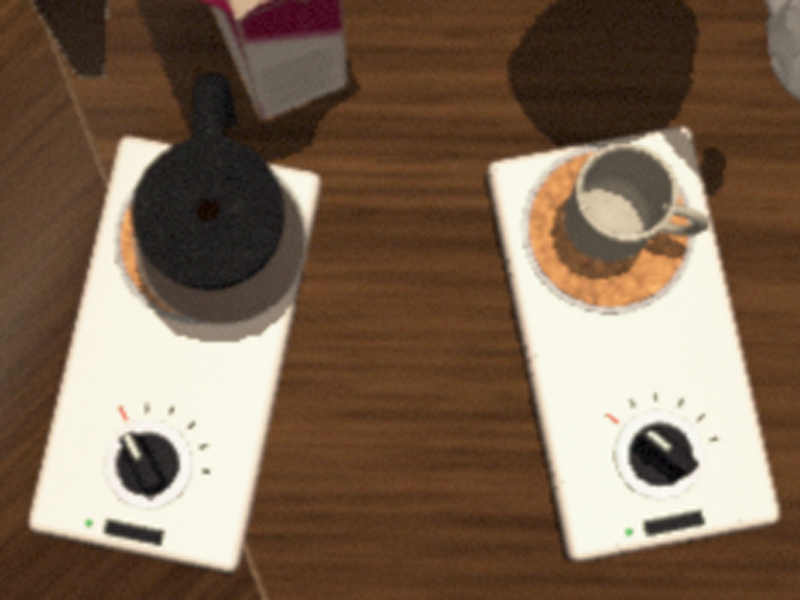

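View pics/side_c.png

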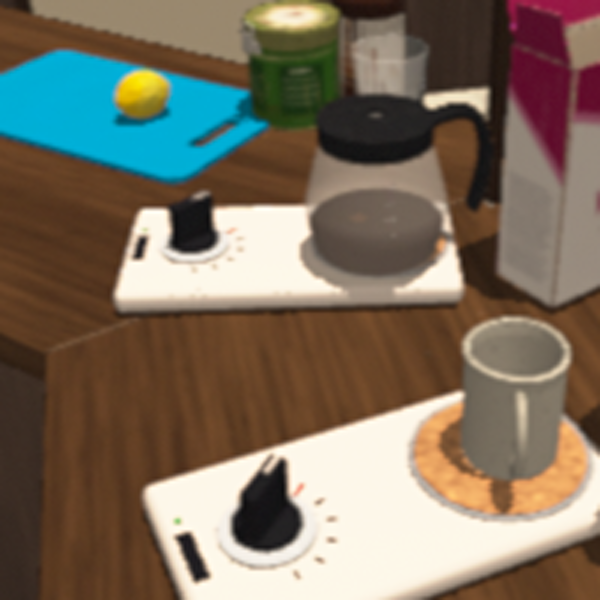

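The top picture shows the carafe on the left base, with its dial at about full-image (249,254). Its pointer is at the red tick (241,237), and five more ticks run clockwise. The grey mug is on the right base. I'll fit the axis and zero direction from the ticks.

Run:
```python
from h import *
from scipy.optimize import least_squares
c=arm.read_camera("top")
T=np.array([(123,412),(147,408),(171,411),(192,426),(203,447),(207,471)])/3+[200,100]
P=np.array([ray(c,u,v,.025)[:2] for u,v in T]); print(P.round(4))
k=np.arange(6)*np.deg2rad(25)
f=lambda p:(np.c_[p[0]+p[2]*np.cos(p[3]-k),p[1]+p[2]*np.sin(p[3]-k)]-P).ravel()
r=least_squares(f,[.45,.09,.036,.5]); print(r.x.round(4),np.rad2deg(r.x[3]),(r.fun*1e3).round(1))
for (a,b),(d,e) in [((125,436),(142,465))]:
    A=ray(c,a/3+200,b/3+100,.075);B=ray(c,d/3+200,e/3+100,.075);print(A,B,np.rad2deg(np.arctan2(*(A-B)[1::-1])))
s=arm.read_state();M=rot(s["tcp_rot"]).as_matrix();print(M.round(3),s["tool_pos"])
```

```text
[[0.4864 0.1244]
 [0.4896 0.1065]
 [0.4877 0.0884]
 [0.4766 0.0723]
 [0.4611 0.0635]
 [0.4433 0.06  ]]
[0.4475 0.1037 0.0431 0.501 ] 28.703339656335523 [-1.1 -0.1  0.8 -0.1 -0.  -0.4  0.6  0.3  0.2 -0.6 -0.5  0.9]
[0.46469056 0.1139759  0.075     ] [0.44423662 0.10100989 0.075     ] 32.37112324499858
[[-0.893  0.451 -0.   ]
 [ 0.451  0.893 -0.   ]
 [ 0.    -0.    -1.   ]] [0.2367033  0.46855011 0.24222649]
```

>>> {"op": "apply_moves", "data": {
  "targets": [
    [[0,0,-0.12],[-0.033,-0.022,0],1],
    [[0,0,-0.24],[-0.066,-0.044,0],1],
    [[0,0,-0.36],[-0.1,-0.066,0],1],
    [[0,0,-0.48],[-0.133,-0.088,0],1],
    [[0,0,-0.6],[-0.166,-0.11,0],1],
    [[0,0,-0.72],[-0.2,-0.132,0],1],
    [[0,0,-0.84],[-0.233,-0.154,0],1],
    [[0,0,-0.96],[-0.266,-0.176,0],1]
  ]
}}

```text
t: 1.12
tool_pos: [0.3801, 0.218, 0.2426]
tcp_rot: [0.0, -0.198, 0.98, 0.0]
force: [0.7, -0.3, 0.1]
gripper_width: 0.0855
grasp_force: 0.0
```

Run:
```python
from h import *
s=arm.read_state();M=rot(s["tcp_rot"]).as_matrix();print(s["t"],s["joints"].round(3),M.round(3),s["tool_pos"])
print("shift",M.T@(np.array([.4475,.1035,.16])-s["tool_pos"]),"yaw y",np.rad2deg(np.arctan2(M[1,1],M[0,1])))
```

```text
1.1167 [ 0.367 -0.178 -0.115  1.633  0.    -0.032] [[-0.921 -0.389  0.001]
 [-0.389  0.921  0.   ]
 [-0.001  0.    -1.   ]] [0.38008184 0.21798026 0.24260842]
shift [-0.01749844 -0.13169052  0.08262264] yaw y 112.89135771487295
```

>>> {"op": "apply_moves", "data": {
  "targets": [
    [[0,0,-0.05],[-0.004,-0.033,0.015],1],
    [[0,0,-0.1],[-0.009,-0.066,0.035],1],
    [[0,0,-0.12],[-0.013,-0.099,0.055],1],
    [[0,0,-0.12],[-0.0175,-0.132,0.075],1],
    [[0,0,-0.12],[-0.0175,-0.132,0.083],1],
    [[0,0,-0.12],[-0.0175,-0.132,0.083],1]
  ]
}}

```text
t: 1.62
tool_pos: [0.445, 0.1029, 0.1565]
tcp_rot: [-0.003, -0.252, 0.968, 0.001]
force: [-0.6, -0.1, -0.2]
gripper_width: 0.0852
grasp_force: 0.0
```

Run:
```python
from h import *
c=arm.read_camera("wrist");save(c,"w1.png")
s=arm.read_state();M=rot(s["tcp_rot"]).as_matrix();print(s["t"],s["tool_pos"],"yaw y",np.rad2deg(np.arctan2(M[1,1],M[0,1])))
d=arm.trace("wrist","carafe_dial_grip");print([(x["conf"],x["extent"]) for x in d])
e,q=np.array(c["eye"]),rot(c["orientation"])
def proj(p):
    v=q.inv().apply(np.array(p)-e);return (c["cx"]-c["fx"]*v[0]/v[2]).round(1),(c["cy"]+c["fy"]*v[1]/v[2]).round(1)
print(e,"axis@75",proj([.4475,.1035,.075]),"@25",proj([.4475,.1035,.025]),"pointer end",proj([.4475+.022*.866,.1035+.011,.075]))
```

```text
1.6667 [0.44531678 0.10397128 0.15814062] yaw y 119.3614094762209
[(0.94, [281.9, 172.4, 343.8, 253.5])]
[0.37519879 0.06335136 0.28903047] axis@75 (np.float64(312.4), np.float64(219.9)) @25 (np.float64(312.5), np.float64(197.2)) pointer end (np.float64(312.9), np.float64(250.3))
```

View pics/w1.png

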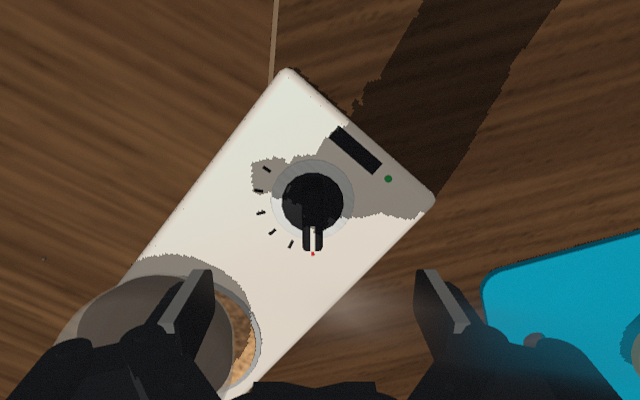

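The wrist view shows the bar upright at column 313, with its pointer end at about (313,251) against a predicted (312.9,250.3). It is centred between the fingers, so I'll descend.

>>> {"op": "apply_moves", "data": {
  "targets": [
    [[0,0,0],[-0.001,0,0.03],1],
    [[0,0,0],[-0.0015,0,0.06],1],
    [[0,0,0],[-0.0015,0,0.085],1],
    [[0,0,0],[-0.0015,0,0.098],1],
    [[0,0,0],[-0.0015,0,0.103],1],
    [[0,0,0],[-0.0015,0,0.103],1],
    [[0,0,0],[-0.0015,0,0.103],1]
  ]
}}

```text
t: 2.3
tool_pos: [0.4486, 0.106, 0.058]
tcp_rot: [0.001, -0.255, 0.967, -0.0]
force: [0.4, -0.4, -0.9]
gripper_width: 0.0856
grasp_force: 0.0
```

>>> {"op": "apply_moves", "data": {
  "targets": [
    [[0,0,0],[0,0,0],0.2],
    [[0,0,0],[0,0,0],-0.2],
    [[0,0,0],[0,0,0],-0.6],
    [[0,0,0],[0,0,0],-1],
    [[0,0,0],[0,0,0],-1],
    [[0,0,0],[0,0,0],-1],
    [[0,0,0],[0,0,0],-1],
    [[0,0,0],[0,0,0],-1]
  ],
  "squeeze": 30
}}

```text
t: 2.97
tool_pos: [0.4484, 0.1041, 0.0568]
tcp_rot: [0.0, -0.254, 0.967, -0.001]
force: [2.5, -4.6, 0.7]
gripper_width: 0.0137
grasp_force: 34.7
```

>>> {"op": "apply_moves", "data": {
  "targets": [
    [[0,0,0.08],[0,-0.0015,0],-1],
    [[0,0,0.18],[0,-0.0015,0],-1],
    [[0,0,0.28],[0,-0.0015,0],-1],
    [[0,0,0.38],[0,-0.0015,0],-1],
    [[0,0,0.48],[0,-0.0015,0],-1],
    [[0,0,0.58],[0,-0.0015,0],-1],
    [[0,0,0.66],[0,-0.0015,0],-1],
    [[0,0,0.66],[0,-0.0015,0],-1]
  ]
}}

```text
t: 3.63
tool_pos: [0.4486, 0.1039, 0.0568]
tcp_rot: [0.0, 0.074, 0.997, 0.0]
force: [-0.4, -1.4, 2.7]
gripper_width: 0.0136
grasp_force: 34.9
```

>>> {"op": "apply_moves", "data": {
  "targets": [
    [[0,0,0.1],[0,0,0],-1],
    [[0,0,0.2],[0,0,0],-1],
    [[0,0,0.3],[0,0,0],-1],
    [[0,0,0.4],[0,0,0],-1],
    [[0,0,0.5],[0,0,0],-1],
    [[0,0,0.6],[0,0,0],-1],
    [[0,0,0.65],[0,0,0],-1],
    [[0,0,0.65],[0,0,0],-1]
  ]
}}

```text
t: 4.3
tool_pos: [0.4486, 0.1038, 0.0568]
tcp_rot: [0.0, 0.387, 0.922, 0.0]
force: [-0.1, -1.8, 4.3]
gripper_width: 0.0135
grasp_force: 35.0
```

Run:
```python
from h import *
s=arm.read_state();M=rot(s["tcp_rot"]).as_matrix();print(s["t"],s["tool_pos"],"bar",np.rad2deg(np.arctan2(M[1,1],M[0,1]))-90,s["wrist_torque"],s["grasp_force"],s["joints"],s["force"])
c=arm.read_camera("top")
a=c["pixels"][200:300,190:320,::-1];cv2.imwrite("pics/t2.png",cv2.resize(a,None,fx=5,fy=5,interpolation=2))
```

```text
4.3 [0.44857429 0.10383952 0.05675229] bar -45.529779373769934 [-0.19807738 -0.04568253 -0.01961853] 34.981507658958435 [ 8.14877429e-02 -7.79678473e-02 -3.96754186e-01  1.25156228e+00
  2.69750323e-04  8.76132382e-01] [-0.1183056  -1.79929664  4.25360832]
```

View pics/t2.png

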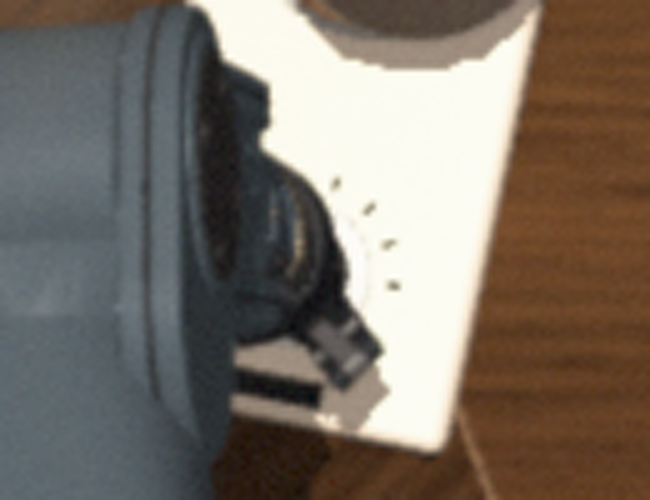

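The arm hides the dial in this view, but the gripper turned about 75° with a firm grip. I'll release, rise and check.

>>> {"op": "apply_moves", "data": {
  "targets": [
    [[0,0,0],[0,0,0],-0.5],
    [[0,0,0],[0,0,0],0],
    [[0,0,0],[0,0,0],0.5],
    [[0,0,0],[0,0,0],0.5],
    [[0,0,0],[0,0,0],0.5],
    [[0,0,0],[0,0,-0.02],0.5],
    [[0,0,0],[0,0,-0.05],0.5],
    [[0,0,0],[0,0,-0.08],0.5]
  ]
}}

```text
t: 5.02
tool_pos: [0.4469, 0.1038, 0.1357]
tcp_rot: [-0.002, 0.387, 0.922, -0.001]
force: [1.1, 0.1, -0.3]
gripper_width: 0.0638
grasp_force: 0.0
```

>>> {"op": "apply_moves", "data": {
  "targets": [
    [[0,0,0],[0,0,-0.03],0.5],
    [[0,0,0],[0,0,-0.06],0.5],
    [[0,0,0],[0,0,-0.06],0.5],
    [[0,0,0],[0,0,-0.06],0.5]
  ]
}}

```text
t: 5.35
tool_pos: [0.4501, 0.104, 0.1988]
tcp_rot: [0.002, 0.387, 0.922, 0.001]
force: [-0.1, -0.1, 0.1]
gripper_width: 0.0638
grasp_force: 0.0
```

Run:
```python
from h import *
c=arm.read_camera("wrist");save(c,"w2.png")
s=arm.read_state();print(s["t"],s["tool_pos"],s["force"])
e,q=np.array(c["eye"]),rot(c["orientation"])
def proj(p):
    v=q.inv().apply(np.array(p)-e);return (c["cx"]-c["fx"]*v[0]/v[2]).round(1),(c["cy"]+c["fy"]*v[1]/v[2]).round(1)
a=np.deg2rad(-45);print(proj([.448,.104,.075]),proj([.448+.022*np.cos(a),.104+.022*np.sin(a),.075]))
c=arm.read_camera("top")
for d in arm.spot_in("top","carafe_mid")[:1]:print(d)
```

```text
5.4 [0.44885453 0.10386628 0.19676781] [-0.62594193 -0.54119281 -0.65852284]
(np.float64(310.4), np.float64(194.5)) (np.float64(310.8), np.float64(221.1))
{'extent': [245.9, 124.2, 303.9, 209.2], 'conf': 0.73}
```

View pics/w2.png

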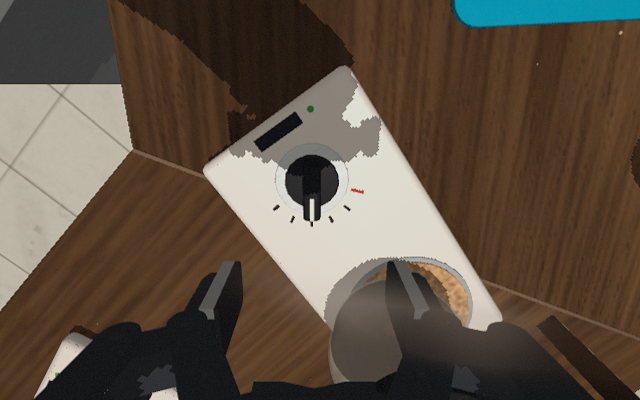

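The pointer (312,210) sits on the third tick after the red one (312,224). The carafe hasn't moved, and the gripper is clear at z≈0.20.

```bash
python3 -c "
from rig import arm
print(arm.close_job())"
```

```text
the job is handed in; nothing more can be done
None
```

I turned the carafe base's dial three clicks clockwise and released it: the last wrist picture shows its pointer on the third tick. The carafe hasn't moved, I never went near the mug's dial, and the job is handed in, though no verdict came back.

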